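Put the paints back in the caddy, leave the glue

ROBOT

A 7-joint arm with a two-finger parallel gripper is mounted at the origin on the work surface. World frame = base frame: x ahead of the robot, y to its left, z up, the work surface at z = 0. Lengths are in m, angles in rad, forces in N, time in s.
With the tool pointing down it reaches from about 0.425 to 0.875 m from the base axis. Payload 4.7 kg.
Tool frame: the origin (TCP) lies on the centre line of the jaws, within the pads' length; the fingertips stand ahead of it and the grasp point (between the pads) lies 2 mm behind it (nose_length is the z of the fingertips in the tool frame, in m); z points along the fingers, y is the line along which they close (so a half turn about z gives the same grasp; the last joint's range is limited). The gripper opens to 87 mm and grips with 3 to 60 N. Pads are 19 mm wide; open, the fingers measure 117 mm over their backs; the gripper's body (75 mm by 190 mm) begins 51 mm behind the grasp point.
Start: joints at [1.146, 0.321, -0.07, 1.45, 0.023, 1.371, -0.057], TCP at [0.276, -0.588, 0.207] pointing down, gripper open.
Joint ranges: [-2.86, 2.86], [-0.3, 2.09], [-1.38, 1.24], [0.06, 2.45], [-1.56, 4.7], [0.09, 2.05], [-2.69, 2.69]. Speed limits (rad/s): [2.57, 2.57, 3.14, 3.14, 3.14, 3.14, 3.14].

INTERFACE

Orientations are given as a rotation vector (axis times angle).
In Python, from bench import * gives the robot as it stands.
- The arm moves only by the tool send_rows, never from a script. Its arguments are lists of equal length, an entry for each row: "xyz": the shift along the tool's x, y, z in mm, a list of three; "dr": the turn, a rotation vector about the tool's x, y, z in rad, a list of three. A call has exactly 10 rows; each row is the pose to reach, as a shift and turn from the pose commanded when the call began, along the tool's axes at that moment; what a row does not reach only later rows make up. A row lasts 1/12 s, in which the tool goes at most 41.7 mm and 7.16 degrees, less where a joint would pass 70% of its speed; a pose out of reach is approached as far as the arm can. A call with a gripper value outside its range is refused whole. "jaw" is the finger opening in mm, from 0 to 87, set as the call begins (left out, the last holds). The fingers move at their own pace and stop on an object; "grip_force" is the grip in N (left out, the last holds). Time passes only in rows, so rows that repeat a pose let the fingers close, or fill a call up. It gives the time, the measured TCP pose, the force, the opening and the grip force at its end, in the units of the state.
- get_state(): the state, without advancing time (a new reading comes with each control period).
- get_image(name): name is "side" or "top"; returns the picture (400x640x3 uint8, red, green, blue); there is no depth.
- calibration(name): a dict with "vfov" (degrees; the focal length in pixels is half the picture's height over the tangent of half this angle, whatever the lens; pixels are square), "cx", "cy" (the principal point, pixels), "rvec" (rotation vector, rad) and "tvec" (3), from world to camera coordinates, as OpenCV has them. Camera axes: x right, y down, z forward; pixel columns grow to the right and rows downward; lengths in m; the calibration is good to about 2 mm. A picture is of the moment at which its call begins. calibration takes no time and is no camera call.
- close_job(): hands the job in; it is judged then, once.
The state is a dict: "time": time; "joint_positions": joint angles; "qd": joint speeds; "joint_torque": joint torques, N m; "position": TCP position; "tool_rot": TCP orientation; "ft_force": force on the tool from outside, world axes, zero at the start; "torque": the same for the moment, N m; "grip_width": opening from 0.0 (shut) to 1.0 (fully open); "grip_force": force on a finger pad.
Only numpy, scipy, OpenCV 4.12 (cv2) and the standard library are available. Lean on these libraries where they do the work, as an engineer would, in place of code of your own. Each camera call takes 0.05 s, during which the arm holds its last target. There are 200 camera calls.

TASK

Tidy the art table: put the four paint bottles with white caps (red, blue, yellow, black) into the grey caddy, each standing upright in the compartment whose floor liner has its own colour. Set them down without dropping or tipping them over. Leave the two look-alike glue bottles with orange nozzles (one white, one blue) standing where they are.

Things in the scene. Friction and masses are not known exactly. Their poses are not given: they have to be found in the camera images.
- red_paint_center (a point): A small closed paint bottle, red body 46 mm in diameter and 64 mm to the shoulder, WHITE flip cap of 28 mm diameter, 92 mm tall in all, about 0.12 kg, standing upright on a 2 mm craft mat. Grip the body from above at or above half-way up (the straight body ends 18 mm above this point). This point: on its axis, half-way up (46 mm above its underside); z points up.
- blue_paint_center (a point): A small closed paint bottle, blue body 46 mm in diameter and 64 mm to the shoulder, WHITE flip cap of 28 mm diameter, 92 mm tall in all, about 0.12 kg, standing upright on a 2 mm craft mat. Grip the body from above at or above half-way up (the straight body ends 18 mm above this point). This point: on its axis, half-way up (46 mm above its underside); z points up.
- yellow_paint_center (a point): A small closed paint bottle, yellow body 46 mm in diameter and 64 mm to the shoulder, WHITE flip cap of 28 mm diameter, 92 mm tall in all, about 0.12 kg, standing upright on a 2 mm craft mat. Grip the body from above at or above half-way up (the straight body ends 18 mm above this point). This point: on its axis, half-way up (46 mm above its underside); z points up.
- black_paint_center (a point): A small closed paint bottle, black body 46 mm in diameter and 64 mm to the shoulder, WHITE flip cap of 28 mm diameter, 92 mm tall in all, about 0.12 kg, standing upright on a 2 mm craft mat. Grip the body from above at or above half-way up (the straight body ends 18 mm above this point). This point: on its axis, half-way up (46 mm above its underside); z points up.
- red_liner_top (a point): The red liner: a red 70 mm square sheet fixed on the floor of one compartment of the grey 2 x 2 caddy. This point: centre of its upper face (6 mm above the table), on which a bottle's underside stands; x and y run along the compartment's sides, z up. The compartment is 78 mm square inside and centred here, its walls 4 mm thick reach 27 mm above the table (21 mm above this point); the next compartments are 82 mm away. The caddy is fixed to the table.
- blue_liner_top (a point): The blue liner: a blue 70 mm square sheet fixed on the floor of one compartment of the grey 2 x 2 caddy. This point: centre of its upper face (6 mm above the table), on which a bottle's underside stands; x and y run along the compartment's sides, z up. The compartment is 78 mm square inside and centred here, its walls 4 mm thick reach 27 mm above the table (21 mm above this point); the next compartments are 82 mm away. The caddy is fixed to the table.
- yellow_liner_top (a point): The yellow liner: a yellow 70 mm square sheet fixed on the floor of one compartment of the grey 2 x 2 caddy. This point: centre of its upper face (6 mm above the table), on which a bottle's underside stands; x and y run along the compartment's sides, z up. The compartment is 78 mm square inside and centred here, its walls 4 mm thick reach 27 mm above the table (21 mm above this point); the next compartments are 82 mm away. The caddy is fixed to the table.
- black_liner_top (a point): The black liner: a black 70 mm square sheet fixed on the floor of one compartment of the grey 2 x 2 caddy. This point: centre of its upper face (6 mm above the table), on which a bottle's underside stands; x and y run along the compartment's sides, z up. The compartment is 78 mm square inside and centred here, its walls 4 mm thick reach 27 mm above the table (21 mm above this point); the next compartments are 82 mm away. The caddy is fixed to the table.
- white_glue_center (a point): A glue bottle, NOT to be moved: white body of the same shape and size as the paint bottles (46 mm diameter, 64 mm to the shoulder), but with an ORANGE pointed nozzle, 104 mm tall in all. This point: on its axis, 46 mm above its underside; z up.
- blue_glue_center (a point): A glue bottle, NOT to be moved: blue body of the same shape and size as the paint bottles (46 mm diameter, 64 mm to the shoulder), but with an ORANGE pointed nozzle, 104 mm tall in all. This point: on its axis, 46 mm above its underside; z up.
There are look-alikes about, which are no part of the job. Of the things that look like the part that bears blue_liner_top, the smallest one is meant.

How it is judged:
By the outcome, as a careful person would: the job done as asked, in the order asked, and still so for the second after the job is handed in, with the robot touching nothing.
It also fails if it takes over 107 s, if anything falls off the work surface, if the arm or the gripper's body presses on something with over 40 N, if the wrist force passes 120 N, or if a joint passes its speed limit or range.

## Working session

There is one attempt and no reset: what is moved stays moved. The work goes in short steps, Python scripts to look and compute and a tool call to move; the robot and the scene stay as the last step left them, time stands still between calls to the robot, and variables do not carry over. Pictures are saved under pics/ and viewed, at most 14 in all, crops included, and the job is handed in when it is done.

Besides the shell and the picture viewer there is one more tool, called after "Emit:" as name(argument=value, ...) on one line, values as JSON. send_rows: Moves the arm, as the interface text tells. Its arguments: {"type":"object","properties":{"xyz":{"type":"array"},"dr":{"type":"array"},"jaw":{"type":"number"},"grip_force":{"type":"number"}},"required":["xyz","dr"]}

```bash
mkdir -p pics; python3 - <<'E'
from bench import *
import cv2
for n in("top","side"):
    cv2.imwrite(f"pics/{n}0.png",get_image(n)[:,:,::-1]); print(n,calibration(n))
s=get_state(); print({k:s[k] for k in("time","position","tool_rot","grip_width")}); 
try: print(nose_length)
except Exception as e: print(e)
E
```

```text
top {'vfov': 48.18120282121415, 'cx': 318.3228821709195, 'cy': 203.6773268096087, 'rvec': array([ 2.18959415, -2.14584775,  0.12656986]), 'tvec': array([-0.05322034,  0.48501796,  0.92142761])}
side {'vfov': 50.259703508586945, 'cx': 316.1117338900038, 'cy': 201.43519413052155, 'rvec': array([ 0.32674845, -2.7648072 ,  1.18339159]), 'tvec': array([0.43571398, 0.1420682 , 1.00411709])}
{'time': 0.1, 'position': array([ 0.27587249, -0.58797082,  0.20556413]), 'tool_rot': array([-3.06465559e+00, -6.83425973e-01,  7.71829871e-04]), 'grip_width': 1.000320261787558}
0.017
```

View pics/top0.png

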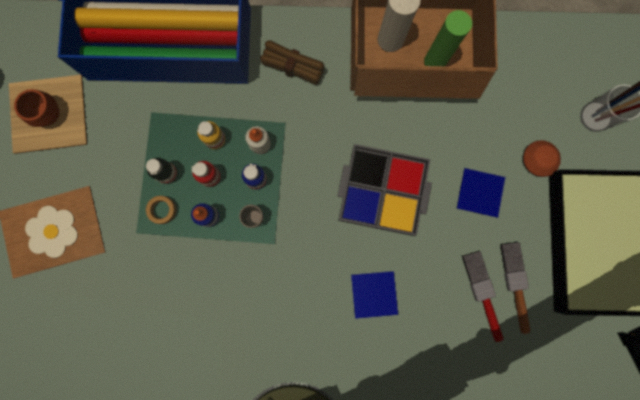

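View pics/side0.png

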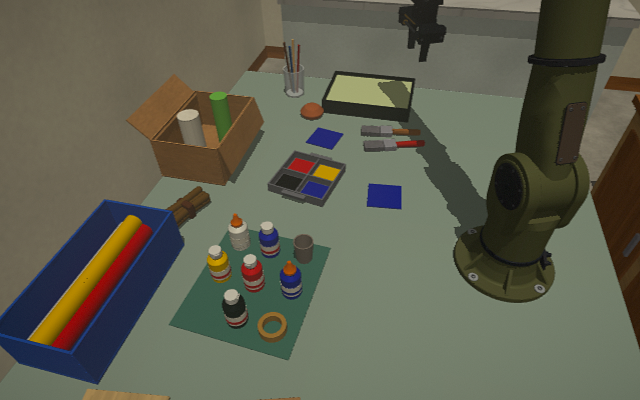

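Top view: the paint bottles with white caps are yellow (208,130), black (158,168), red (204,172) and blue (253,175). The glue bottles with orange nozzles are white (257,137) and blue (203,213). There are three blue squares: (361,205) in the caddy, and loose ones at (481,192) and (374,294). The caddy one is the smallest and the only one with grey walls around it. I'll measure and confirm it in a crop.

```bash
cat > h.py <<'E'
import numpy as np, cv2
from bench import *
def cam(n):
    c=calibration(n); f=200/np.tan(np.radians(c["vfov"]/2))
    K=np.array([[f,0,c["cx"]],[0,f,c["cy"]],[0,0,1]]); R=cv2.Rodrigues(c["rvec"])[0]
    return K,R,np.array(c["tvec"])
def ray(n,p,z):
    K,R,t=cam(n); o=-R.T@t; d=R.T@np.linalg.inv(K)@[p[0],p[1],1]
    return (o+d*(z-o[2])/d[2])
def proj(n,X):
    K,R,t=cam(n); return cv2.projectPoints(np.array(X,float).reshape(-1,3),cv2.Rodrigues(R)[0],t,K,None)[0].reshape(-1,2)
def blobs(m,box,amin=30):
    u0,v0,u1,v1=box; mm=np.zeros_like(m,np.uint8); mm[v0:v1,u0:u1]=m[v0:v1,u0:u1]
    n,l,s,c=cv2.connectedComponentsWithStats(mm)
    return [(c[i].round(1),s[i].tolist(), l==i) for i in range(1,n) if s[i,4]>=amin]
E
python3 - <<'E'
from h import *
T=cv2.imread("pics/top0.png"); S=cv2.imread("pics/side0.png")
for n,I,bx in(("top",T,(140,115,285,240)),("side",S,(170,210,330,355))):
    h=cv2.cvtColor(I,cv2.COLOR_BGR2HSV); print(n)
    w=(h[...,1]<75)&(h[...,2]>120)
    for b in blobs(w,bx,20): print("white",b[0],b[1],ray(n,b[0],.094 if n=="top" else .082).round(4))
h=cv2.cvtColor(T,cv2.COLOR_BGR2HSV)
H,Sx,V=[h[...,i].astype(int) for i in range(3)]
for nm,m in(("blue",(abs(H-120)<12)&(Sx>150)&(V>70)),("red",((H<6)|(H>174))&(Sx>150)&(V>80)),("yel",(abs(H-23)<8)&(Sx>150)&(V>120)),("blk",V<35)):
    for b in blobs(m,(330,140,520,330),300):
        r=cv2.minAreaRect(np.argwhere(b[2])[:,::-1].astype(np.float32))
        P=[ray("top",p,.006)[:2] for p in cv2.boxPoints(r)]
        print(nm,b[0],ray("top",r[0],.006).round(4),"sides",np.linalg.norm(P[1]-P[0]).round(4),np.linalg.norm(P[2]-P[1]).round(4),"ang",np.degrees(np.arctan2(*(P[1]-P[0])[::-1])).round(1))
a=cv2.resize(T[110:245,135:440],None,fx=2.6,fy=2.6,interpolation=2)
b=cv2.resize(S[145:345,160:410],None,fx=1.2,fy=1.2,interpolation=2)
c=np.zeros((a.shape[0]+b.shape[0],a.shape[1],3),np.uint8); c[:a.shape[0]]=a; c[a.shape[0]:,:b.shape[1]]=b
cv2.imwrite("pics/crop1.png",c[:600])
E
```

```text
top
white [204.4 127.8] [197, 121, 15, 14, 149] [0.6267 0.1881 0.094 ]
white [255.3 141. ] [246, 131, 21, 16, 121] [0.6019 0.0853 0.094 ]
white [152.4 165.7] [146, 159, 14, 15, 159] [0.5475 0.2873 0.094 ]
white [199.  168.7] [192, 162, 15, 14, 152] [0.5434 0.1948 0.094 ]
white [250.2 171.5] [244, 164, 13, 15, 151] [0.54   0.0933 0.094 ]
side
white [235.9 239. ] [170, 210, 160, 110, 5420] [0.5998 0.1387 0.082 ]
white [316.6 320.3] [292, 253, 38, 102, 1981] [0.3722 0.2972 0.082 ]
white [249.1 259.2] [243, 254, 13, 12, 117] [0.55   0.1868 0.082 ]
white [231.  294.5] [224, 289, 16, 12, 141] [0.5537 0.2802 0.082 ]
white [293.3 290.1] [291, 288, 6, 5, 20] [0.4345 0.2416 0.082 ]
white [202.4 344.7] [170, 326, 97, 29, 1446] [0.5633 0.3937 0.082 ]
blue [480.6 192.4] [ 0.5204 -0.3968  0.006 ] sides 0.0886 0.0912 ang -13.2
blue [360.9 204.9] [ 0.4874 -0.1359  0.006 ] sides 0.0677 0.0678 ang -10.5
blue [374.2 294.4] [ 0.2973 -0.1662  0.006 ] sides 0.0896 0.0885 ang -83.8
red [404.9 175.9] [ 0.5533 -0.2316  0.006 ] sides 0.0702 0.0708 ang -11.0
yel [398.1 212.4] [ 0.4728 -0.2167  0.006 ] sides 0.0711 0.0715 ang -11.0
blk [368.  168.4] [ 0.5682 -0.1507  0.006 ] sides 0.0672 0.0684 ang -10.5
```

View pics/crop1.png

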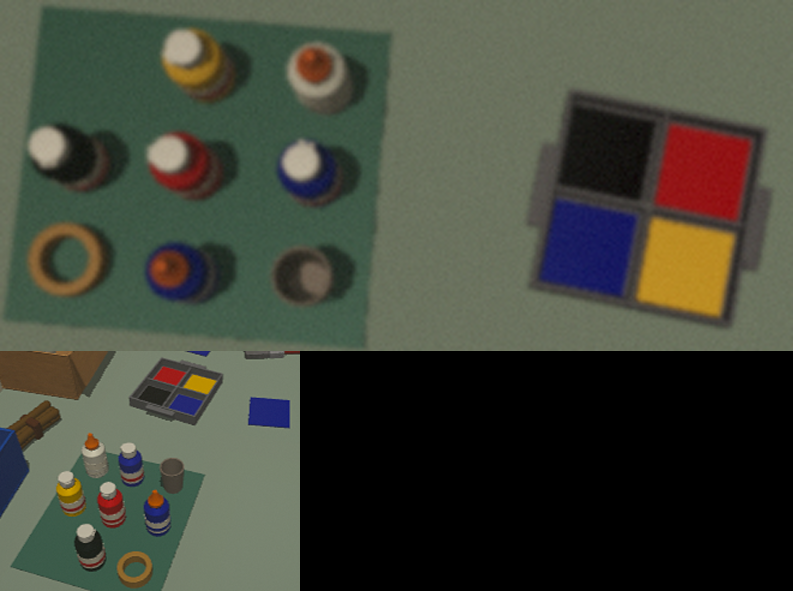

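The crop confirms it: four white caps, two orange nozzles, and the caddy's blue liner measures 68 mm, while the loose squares measure 89 mm. The caddy diagonal comes out at 116 mm, as it should. Next I'll triangulate the caps as a check and compute the moves.

```bash
cat >> h.py <<'E'
def rel(tgt,s=None):
    s=s or get_state(); R=cv2.Rodrigues(np.array(s["tool_rot"]))[0]
    return (R.T@(np.array(tgt)-s["position"])*1000).round(1)
E
python3 - <<'E'
from h import *
top={"yellow":(204.4,127.8),"black":(152.4,165.7),"red":(199,168.7),"blue":(250.2,171.5)}
S=cv2.imread("pics/side0.png").astype(int); w=((S.min(2)>150)).astype(np.uint8)
for b in blobs(w,(200,210,300,310),25): print(b[0],b[1])
P=[cam(n)[0]@np.c_[cam(n)[1],cam(n)[2]] for n in("top","side")]
for k,q in(("black",(231,294.5)),("red",(249.1,259.2)),("yellow",(215.5,251.5)),("blue",(266.5,226))):
    X=cv2.triangulatePoints(P[0],P[1],np.array(top[k],float),np.array(q,float))[:,0];X=X[:3]/X[3]
    print(k,X.round(4),"reproj err",(proj("top",X)[0]-top[k]).round(1),(proj("side",X)[0]-q).round(1), "top@.088",ray("top",top[k],.088)[:2].round(4))
s=get_state();print(cv2.Rodrigues(s["tool_rot"])[0].round(4))
for n in P: pass
K,R,t=cam("top");print("topcam",(-R.T@t).round(3))
E
```

```text
[266.3 225.2] [261, 222, 11, 8, 70]
[237.2 229.7] [232, 226, 11, 7, 48]
[214.1 249.5] [209, 246, 11, 9, 75]
[249.2 258.7] [244, 254, 11, 10, 81]
[230.4 294.5] [225, 290, 12, 10, 101]
black [0.5481 0.2874 0.094 ] reproj err [-0.1 -0.3] [0.3 0.1] top@.088 [0.5487 0.2895]
red [0.5444 0.1952 0.0935] reproj err [-0.1 -0.4] [0.4 0.1] top@.088 [0.5446 0.1964]
yellow [0.627  0.1889 0.0899] reproj err [0.1 0.4] [-0.4 -0.1] top@.088 [0.6284 0.1896]
blue [0.5407 0.0936 0.092 ] reproj err [-0.  -0.2] [0.2 0. ] top@.088 [0.541  0.0942]
[[ 9.053e-01  4.249e-01 -8.000e-04]
 [ 4.249e-01 -9.053e-01  1.500e-03]
 [-1.000e-04 -1.700e-03 -1.000e+00]]
topcam [ 0.382 -0.038  0.969]
```

Emit:
send_rows(xyz=[[26,-25,0],[53,-50,0],[79,-76,0],[106,-101,0],[132,-126,0],[159,-151,0],[185,-177,0],[212,-202,0],[238,-227,0],[265,-252,0]], dr=[[0,0,0],[0,0,0],[0,0,0],[0,0,0],[0,0,0],[0,0,0],[0,0,0],[0,0,0],[0,0,0],[0,0,0]], jaw=68, grip_force=20)

```text
time: 0.93
position: [0.4089, -0.246, 0.2063]
tool_rot: [3.066, 0.683, -0.001]
ft_force: [0.7, 0.9, -1.0]
grip_width: 0.78
grip_force: 0.0
```

Emit:
send_rows(xyz=[[30,-29,0],[60,-58,0],[90,-86,0],[120,-115,0],[150,-144,0],[180,-172,0],[210,-200,0],[240,-229,0],[265,-252,0],[265,-252,0]], dr=[[0,0,0],[0,0,0],[0,0,0],[0,0,0],[0,0,0],[0,0,0],[0,0,0],[0,0,0],[0,0,0],[0,0,0]])

```text
time: 1.77
position: [0.5421, 0.1021, 0.2064]
tool_rot: [-3.057, -0.699, -0.003]
ft_force: [-1.2, -0.6, 0.0]
grip_width: 0.783
grip_force: 0.0
```

```bash
python3 - <<'E'
from h import *
s=get_state();print(s["time"],s["position"],s["tool_rot"],s["grip_width"],rel((.5405,.0935,.058)))
E
```

```text
1.7667 [0.54209141 0.10210307 0.20641924] [-3.05697748e+00 -6.99069440e-01 -2.76268949e-03] 0.7828454623035236 [ -5.6   7.8 148.4]
```

Emit:
send_rows(xyz=[[0,0,15],[0,0,35],[0,0,60],[0,0,80],[0,0,80],[0,0,80],[0,0,80],[0,0,80],[0,0,80],[0,0,80]], dr=[[0,0,0],[0,0,0],[0,0,0],[0,0,0],[0,0,0],[0,0,0],[0,0,0],[0,0,0],[0,0,0],[0,0,0]])

```text
time: 2.6
position: [0.5425, 0.0931, 0.1277]
tool_rot: [3.066, 0.683, 0.003]
ft_force: [-0.3, 0.1, 0.4]
grip_width: 0.783
grip_force: 0.0
```

```bash
python3 - <<'E'
from h import *
s=get_state();print(s["time"],s["position"],s["tool_rot"],s["ft_force"],rel((.5405,.0935,.058)))
cv2.imwrite("pics/side1.png",cv2.resize(get_image("side")[180:360,150:420,::-1],None,fx=2.2,fy=2.2))
E
```

```text
2.6 [0.54251342 0.09305595 0.12765935] [3.06577885e+00 6.83493020e-01 2.89638880e-03] [-0.32263894  0.12246844  0.37228228] [-1.8 -1.3 69.7]
```

View pics/side1.png

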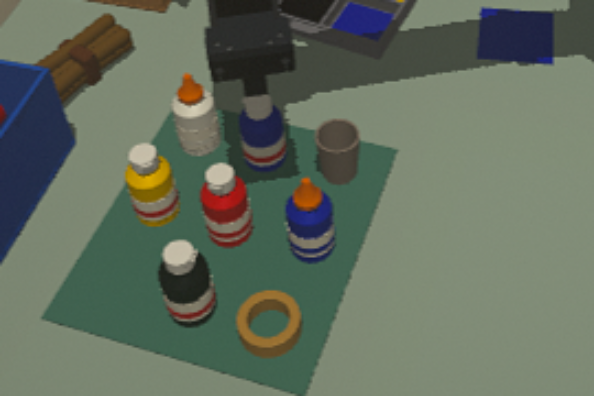

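The gripper straddles the blue paint bottle, with the cap at crop (258,105). I'll descend and close.

Emit:
send_rows(xyz=[[-1,-1,8],[-2,-1,20],[-2,-1,33],[-2,-1,46],[-2,-1,57],[-2,-1,65],[-2,-1,70],[-2,-1,70],[-2,-1,70],[-2,-1,70]], dr=[[0,0,0],[0,0,0],[0,0,0],[0,0,0],[0,0,0],[0,0,0],[0,0,0],[0,0,0],[0,0,0],[0,0,0]])

```text
time: 3.48
position: [0.5401, 0.0932, 0.057]
tool_rot: [3.066, 0.684, 0.002]
ft_force: [-0.1, -0.4, 0.4]
grip_width: 0.782
grip_force: 0.0
```

Emit:
send_rows(xyz=[[0,0,0],[0,0,0],[0,0,0],[0,0,0],[0,0,0],[0,0,0],[0,0,0],[0,0,0],[0,0,0],[0,0,0]], dr=[[0,0,0],[0,0,0],[0,0,0],[0,0,0],[0,0,0],[0,0,0],[0,0,0],[0,0,0],[0,0,0],[0,0,0]], jaw=30, grip_force=20)

```text
time: 4.32
position: [0.5396, 0.0929, 0.0565]
tool_rot: [3.066, 0.684, -0.0]
ft_force: [0.3, 0.1, 0.0]
grip_width: 0.349
grip_force: 0.1
```

```bash
python3 - <<'E'
from h import *
a=cv2.resize(get_image("side")[180:360,150:420,::-1],None,fx=1.9,fy=1.9); b=cv2.resize(get_image("top")[100:250,130:300,::-1],None,fx=1.6,fy=1.6)
c=np.zeros((600,800,3),np.uint8); c[:a.shape[0],:a.shape[1]]=a; c[:b.shape[0],-b.shape[1]:]=b
cv2.imwrite("pics/c2.png",c)
E
```

```text
(no output)
```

View pics/c2.png

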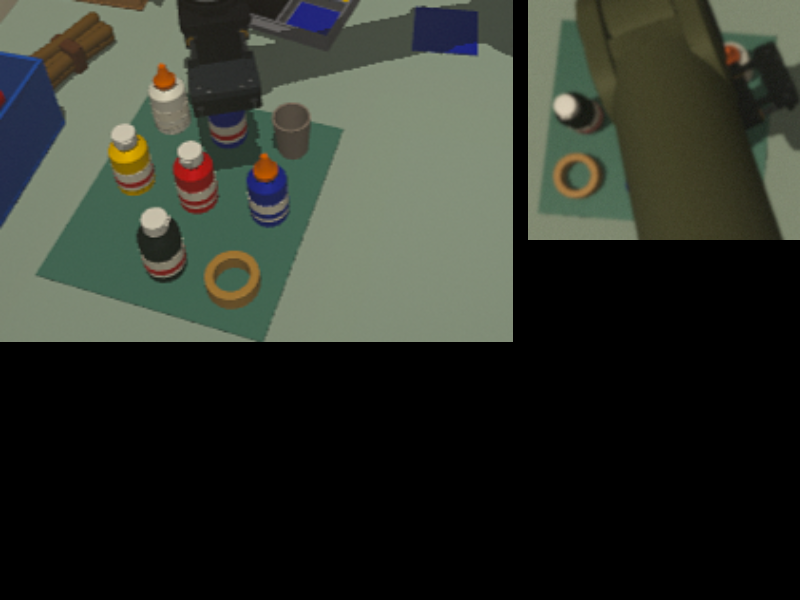

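```bash
python3 - <<'E'
from h import *
s=get_state(); R=cv2.Rodrigues(s["tool_rot"])[0]; p=s["position"]; print(p,s["grip_width"],s["ft_force"])
# tool pts: fingers tips at closed, body bottom corners
T=np.array([[0,0,.017],[0,.015,.017],[0,-.015,.017],[.0375,.095,-.053],[.0375,-.095,-.053],[-.0375,.095,-.053],[-.0375,-.095,-.053]])
for n,S in(("side",lambda q:((q-[150,180])*1.9)),("top",lambda q:(q-[130,100])*1.6+[528,0])):
    print(n,S(proj(n,p+T@R.T)).round(0).tolist())
p1=np.array([.5425,.0931,.1277]); print("side1",((proj("side",p1+T@R.T)-[150,180])*2.2).round(0).tolist())
E
```

```text
[0.53958506 0.09291238 0.05652817] 0.34203037782510115 [0.13100395 0.83633373 0.14947659]
side [[227.0, 116.0], [226.0, 107.0], [228.0, 125.0], [184.0, 29.0], [197.0, 143.0], [242.0, 20.0], [264.0, 132.0]]
top [[727.0, 122.0], [737.0, 118.0], [716.0, 127.0], [778.0, 54.0], [635.0, 116.0], [803.0, 109.0], [658.0, 172.0]]
side1 [[253.0, 88.0], [252.0, 78.0], [255.0, 99.0], [201.0, -17.0], [215.0, 115.0], [272.0, -27.0], [297.0, 102.0]]
```

```bash
python3 - <<'E'
from h import *
R=cv2.Rodrigues(np.array([-3.0647,-.6834,.0008]))[0]; p=np.array([.2759,-.588,.2056])
I=cv2.imread("pics/side0.png")[0:100,370:470]; I=cv2.resize(I,None,fx=6,fy=6,interpolation=2)
T=np.array([[0,.0435,.017],[0,-.0435,.017],[0,.0585,.017],[0,-.0585,.017],[0,.095,-.053],[0,-.095,-.053]])
for q in (proj("side",p+T@R.T)-[370,0])*6: cv2.circle(I,(int(q[0]),int(q[1])),4,(0,255,255),-1)
cv2.imwrite("pics/g0.png",cv2.convertScaleAbs(I,alpha=1.6))
E
```

```text
(no output)
```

View pics/g0.png

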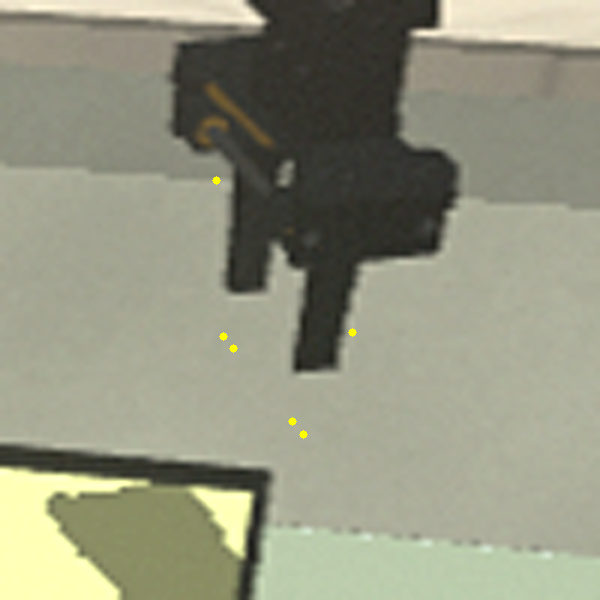

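```bash
python3 - <<'E'
from h import *
from scipy.optimize import least_squares
R=cv2.Rodrigues(np.array([-3.0647,-.6834,.0008]))[0]
p0=np.array([.2759,-.588,.2056]); p1=np.array([.5425,.0931,.1277])
obs=[("side",p0+R@[0,.051,.017],np.array([247,290])/6+[370,0]),("side",p0+R@[0,-.051,.017],np.array([316,368])/6+[370,0]),("side",p1+R@[0,-.041,.017],np.array([255,95])/2.2+[150,180])]
f=lambda d:np.concatenate([proj(n,X+d)[0]-q for n,X,q in obs])
print(f(np.zeros(3)).round(1)); r=least_squares(f,np.zeros(3)); print(r.x,r.fun.round(1))
r=least_squares(lambda z:f(np.array([0,0,z[0]])),[0]);print(r.x,r.fun.round(1))
K,Rc,t=cam("side");print(-Rc.T@t,[ (Rc@o[1]+t)[2] for o in obs])
E
```

```text
[-3.1  8.7 -3.  10.   1.2 10. ]
[-0.0033413   0.00266971  0.03352438] [-0.8 -1.  -0.3  0.1  0.7  0.6]
[0.0315071] [-1.8 -0.8 -1.5  0.2 -0.2  0.1]
[0.25291019 0.71307201 0.8036454 ] [np.float64(1.3749949805123116), np.float64(1.3019809076543671), np.float64(0.936695336544617)]
```

Emit:
send_rows(xyz=[[0,0,0],[0,0,0],[0,0,0],[0,0,0],[0,0,-15],[0,0,-35],[0,0,-60],[0,0,-80],[0,0,-100],[0,0,-100]], dr=[[0,0,0],[0,0,0],[0,0,0],[0,0,0],[0,0,0],[0,0,0],[0,0,0],[0,0,0],[0,0,0],[0,0,0]], jaw=70)

```text
time: 5.25
position: [0.5422, 0.0938, 0.1608]
tool_rot: [3.065, 0.684, 0.011]
ft_force: [1.7, -0.1, 0.3]
grip_width: 0.799
grip_force: 0.0
```

The view shows that the real gripper sits about 32 mm higher than reported: both fingertips appear about 10 px above their projection, in two separate pictures. I'll apply that z offset and go down to a reported z of about 0.026, watching the force.

Emit:
send_rows(xyz=[[0,0,15],[0,0,30],[0,0,45],[0,0,60],[0,0,75],[0,0,90],[0,0,97],[0,0,103],[0,0,108],[0,0,112]], dr=[[0,0,0],[0,0,0],[0,0,0],[0,0,0],[0,0,0],[0,0,0],[0,0,0],[0,0,0],[0,0,0],[0,0,0]])

```text
time: 6.08
position: [0.5397, 0.0931, 0.0443]
tool_rot: [3.066, 0.684, 0.0]
ft_force: [1.1, 0.4, 0.6]
grip_width: 0.801
grip_force: 0.0
```

Emit:
send_rows(xyz=[[0,0,3],[0,0,6],[0,0,9],[0,0,12],[0,0,15],[0,0,17],[0,0,18],[0,0,18],[0,0,18],[0,0,18]], dr=[[0,0,0],[0,0,0],[0,0,0],[0,0,0],[0,0,0],[0,0,0],[0,0,0],[0,0,0],[0,0,0],[0,0,0]])

```text
time: 6.92
position: [0.5397, 0.0931, 0.0266]
tool_rot: [3.066, 0.684, 0.0]
ft_force: [-0.2, 0.5, -0.4]
grip_width: 0.803
grip_force: 0.0
```

Emit:
send_rows(xyz=[[0,0,0],[0,0,0],[0,0,0],[0,0,0],[0,0,0],[0,0,0],[0,0,0],[0,0,0],[0,0,0],[0,0,0]], dr=[[0,0,0],[0,0,0],[0,0,0],[0,0,0],[0,0,0],[0,0,0],[0,0,0],[0,0,0],[0,0,0],[0,0,0]], jaw=35, grip_force=20)

```text
time: 7.75
position: [0.5397, 0.0929, 0.0266]
tool_rot: [3.066, 0.684, 0.0]
ft_force: [0.5, -0.7, 1.1]
grip_width: 0.522
grip_force: 19.9
```

Gripped at 45.4 mm. Next: lift, then carry to the blue liner.

Emit:
send_rows(xyz=[[0,0,-8],[0,0,-25],[0,0,-50],[0,0,-75],[0,0,-95],[-5,6,-108],[-18,23,-115],[-36,46,-118],[-54,69,-120],[-72,92,-120]], dr=[[0,0,0],[0,0,0],[0,0,0],[0,0,0],[0,0,0],[0,0,0],[0,0,0],[0,0,0],[0,0,0],[0,0,0]])

```text
time: 8.58
position: [0.5132, -0.0213, 0.1474]
tool_rot: [3.066, 0.686, 0.001]
ft_force: [-0.1, -1.3, -0.9]
grip_width: 0.524
grip_force: 19.9
```

Emit:
send_rows(xyz=[[-18,23,0],[-36,46,0],[-54,69,0],[-66,84,0],[-72,93,0],[-73,93,5],[-73,93,20],[-73,93,40],[-73,93,60],[-73,93,75]], dr=[[0,0,0],[0,0,0],[0,0,0],[0,0,0],[0,0,0],[0,0,0],[0,0,0],[0,0,0],[0,0,0],[0,0,0]])

```text
time: 9.42
position: [0.4866, -0.1333, 0.0699]
tool_rot: [-3.063, -0.688, 0.001]
ft_force: [-0.3, -0.6, -1.1]
grip_width: 0.523
grip_force: 19.9
```

```bash
python3 - <<'E'
from h import *
s=get_state();print(s["time"],s["position"],s["grip_width"],rel((.4874,-.1359,.0306)))
a=cv2.resize(get_image("side")[120:330,170:420,::-1],None,fx=2.4,fy=2.4);cv2.imwrite("pics/c3.png",a)
E
```

```text
9.4167 [ 0.48661118 -0.13325978  0.06989023] 0.5232734126194201 [-0.4  2.8 39.3]
```

View pics/c3.png

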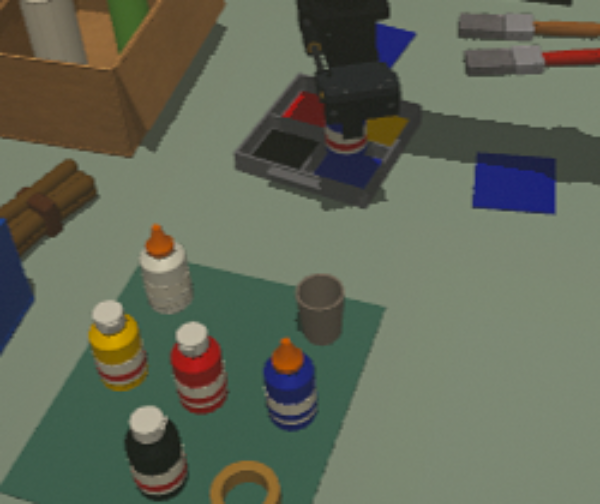

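The blue bottle hangs above the blue liner (crop base at (346,148)), and the glue bottles are undisturbed. I'll lower it.

Emit:
send_rows(xyz=[[0,1,8],[0,2,18],[0,2,26],[0,2,32],[0,2,35],[0,2,37],[0,2,38],[0,2,39],[0,2,39],[0,2,39]], dr=[[0,0,0],[0,0,0],[0,0,0],[0,0,0],[0,0,0],[0,0,0],[0,0,0],[0,0,0],[0,0,0],[0,0,0]])

```text
time: 10.3
position: [0.488, -0.138, 0.0328]
tool_rot: [3.066, 0.684, 0.001]
ft_force: [-0.3, 0.4, -0.6]
grip_width: 0.519
grip_force: 19.9
```

Emit:
send_rows(xyz=[[0,0,0.5],[0,0,1],[0,0,1.5],[0,0,2],[0,0,2],[0,0,2],[0,0,2],[0,0,2],[0,0,2],[0,0,2]], dr=[[0,0,0],[0,0,0],[0,0,0],[0,0,0],[0,0,0],[0,0,0],[0,0,0],[0,0,0],[0,0,0],[0,0,0]])

```text
time: 11.13
position: [0.4878, -0.1379, 0.0306]
tool_rot: [3.066, 0.684, 0.0]
ft_force: [-0.0, -0.6, -0.7]
grip_width: 0.522
grip_force: 19.9
```

Emit:
send_rows(xyz=[[0,0,0],[0,0,0],[0,0,0],[0,0,0],[0,0,0],[0,0,0],[0,0,-5],[0,0,-20],[0,0,-40],[0,0,-60]], dr=[[0,0,0],[0,0,0],[0,0,0],[0,0,0],[0,0,0],[0,0,0],[0,0,0],[0,0,0],[0,0,0],[0,0,0]], jaw=66)

```text
time: 11.97
position: [0.4873, -0.1376, 0.0912]
tool_rot: [-3.066, -0.684, 0.001]
ft_force: [0.6, -0.2, 0.3]
grip_width: 0.758
grip_force: 0.0
```

Emit:
send_rows(xyz=[[0,0,-25],[5,-7,-50],[25,-36,-65],[48,-69,-70],[72,-103,-70],[96,-138,-70],[120,-172,-70],[144,-207,-70],[165,-237,-70],[180,-258,-70]], dr=[[0,0,0],[0,0,0],[0,0,0],[0,0,0],[0,0,0],[0,0,0],[0,0,0],[0,0,0],[0,0,0],[0,0,0]])

```text
time: 12.8
position: [0.5407, 0.177, 0.1613]
tool_rot: [-3.063, -0.689, -0.002]
ft_force: [-0.8, -0.9, -0.2]
grip_width: 0.759
grip_force: 0.0
```

Emit:
send_rows(xyz=[[9,-14,0],[13,-19,0],[13,-20,5],[13,-20,15],[13,-20,25],[13,-20,30],[13,-20,30],[13,-20,30],[13,-20,30],[13,-20,30]], dr=[[0,0,0],[0,0,0],[0,0,0],[0,0,0],[0,0,0],[0,0,0],[0,0,0],[0,0,0],[0,0,0],[0,0,0]])

```text
time: 13.63
position: [0.5447, 0.1957, 0.131]
tool_rot: [3.066, 0.683, 0.001]
ft_force: [0.5, -0.6, -0.2]
grip_width: 0.76
grip_force: 0.0
```

```bash
python3 - <<'E'
from h import *
s=get_state();print(s["time"],s["position"],s["tool_rot"],rel((.5445,.1955,.0266)))
a=cv2.resize(get_image("side")[120:330,170:420,::-1],None,fx=2.4,fy=2.4);cv2.imwrite("pics/c4.png",a)
E
```

```text
13.6333 [0.54472634 0.1956522  0.13101248] [3.06629270e+00 6.83066321e-01 1.35819254e-03] [ -0.4   0.  104.4]
```

View pics/c4.png

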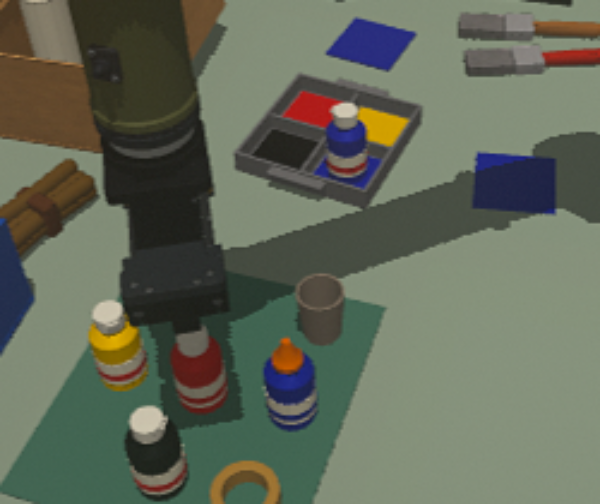

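Blue stands upright in its compartment (345,145), and the gripper is over red (192,340). I'll descend, grip and lift.

Emit:
send_rows(xyz=[[0,0,12],[0,0,28],[0,0,45],[0,0,62],[0,0,77],[0,0,89],[0,0,98],[0,0,103],[0,0,104],[0,0,104]], dr=[[0,0,0],[0,0,0],[0,0,0],[0,0,0],[0,0,0],[0,0,0],[0,0,0],[0,0,0],[0,0,0],[0,0,0]])

```text
time: 14.52
position: [0.5444, 0.1959, 0.0265]
tool_rot: [-3.066, -0.684, -0.0]
ft_force: [1.0, 0.8, 0.1]
grip_width: 0.759
grip_force: 0.0
```

Emit:
send_rows(xyz=[[0,0,0],[0,0,0],[0,0,0],[0,0,0],[0,0,0],[0,0,0],[0,0,0],[0,0,0],[0,0,0],[0,0,0]], dr=[[0,0,0],[0,0,0],[0,0,0],[0,0,0],[0,0,0],[0,0,0],[0,0,0],[0,0,0],[0,0,0],[0,0,0]], jaw=35)

```text
time: 15.35
position: [0.545, 0.1955, 0.0271]
tool_rot: [3.066, 0.683, 0.002]
ft_force: [1.4, -1.6, 6.2]
grip_width: 0.524
grip_force: 20.0
```

Emit:
send_rows(xyz=[[0,0,-8],[0,0,-25],[0,0,-55],[0,0,-85],[0,0,-110],[-4,9,-123],[-14,31,-130],[-28,62,-130],[-42,94,-130],[-56,126,-130]], dr=[[0,0,0],[0,0,0],[0,0,0],[0,0,0],[0,0,0],[0,0,0],[0,0,0],[0,0,0],[0,0,0],[0,0,0]])

```text
time: 16.18
position: [0.5462, 0.0577, 0.1563]
tool_rot: [-3.065, -0.687, 0.001]
ft_force: [1.3, -0.5, -1.9]
grip_width: 0.522
grip_force: 20.0
```

Emit:
send_rows(xyz=[[-14,32,0],[-28,64,0],[-42,96,0],[-56,127,0],[-70,159,0],[-84,191,0],[-98,222,0],[-109,247,0],[-116,260,0],[-118,264,0]], dr=[[0,0,0],[0,0,0],[0,0,0],[0,0,0],[0,0,0],[0,0,0],[0,0,0],[0,0,0],[0,0,0],[0,0,0]])

```text
time: 17.02
position: [0.5513, -0.2339, 0.1557]
tool_rot: [-3.067, -0.677, 0.002]
ft_force: [0.2, -0.0, -0.6]
grip_width: 0.525
grip_force: 20.0
```

Emit:
send_rows(xyz=[[0,0,8],[0,0,25],[0,0,45],[0,0,65],[0,0,83],[0,0,97],[0,0,107],[0,0,113],[0,0,117],[0,0,119]], dr=[[0,0,0],[0,0,0],[0,0,0],[0,0,0],[0,0,0],[0,0,0],[0,0,0],[0,0,0],[0,0,0],[0,0,0]])

```text
time: 17.85
position: [0.5528, -0.2307, 0.0375]
tool_rot: [3.066, 0.685, 0.001]
ft_force: [0.1, -0.0, -1.0]
grip_width: 0.525
grip_force: 20.0
```

```bash
python3 - <<'E'
from h import *
s=get_state();print(s["time"],s["position"],s["grip_width"],rel((.5533,-.2316,.0306)))
E
```

```text
17.85 [ 0.55283289 -0.23074915  0.03751118] 0.5251830475281513 [0.1 1.  6.9]
```

Emit:
send_rows(xyz=[[0,0,1],[0,0,2],[0,0,4],[0,0,5],[0,0,6],[0,0,6.5],[0,0,6.5],[0,0,6.5],[0,0,6.5],[0,0,6.5]], dr=[[0,0,0],[0,0,0],[0,0,0],[0,0,0],[0,0,0],[0,0,0],[0,0,0],[0,0,0],[0,0,0],[0,0,0]])

```text
time: 18.68
position: [0.5526, -0.2313, 0.0311]
tool_rot: [3.066, 0.684, 0.0]
ft_force: [-0.7, 0.2, -0.4]
grip_width: 0.52
grip_force: 20.0
```

Emit:
send_rows(xyz=[[0,0,0],[0,0,0],[0,0,0],[0,0,0],[0,0,0],[0,0,0],[0,0,-5],[0,0,-20],[0,0,-40],[0,0,-60]], dr=[[0,0,0],[0,0,0],[0,0,0],[0,0,0],[0,0,0],[0,0,0],[0,0,0],[0,0,0],[0,0,0],[0,0,0]], jaw=64)

```text
time: 19.52
position: [0.5521, -0.2309, 0.0916]
tool_rot: [-3.065, -0.684, 0.001]
ft_force: [0.7, -0.1, 0.4]
grip_width: 0.735
grip_force: 0.0
```

Emit:
send_rows(xyz=[[0,0,-25],[5,-7,-50],[24,-34,-65],[45,-64,-70],[68,-96,-70],[91,-129,-70],[114,-161,-70],[137,-194,-70],[160,-226,-70],[183,-259,-70]], dr=[[0,0,0],[0,0,0],[0,0,0],[0,0,0],[0,0,0],[0,0,0],[0,0,0],[0,0,0],[0,0,0],[0,0,0]])

```text
time: 20.35
position: [0.6084, 0.0826, 0.1617]
tool_rot: [3.066, 0.683, 0.001]
ft_force: [0.6, 0.2, -1.1]
grip_width: 0.733
grip_force: 0.0
```

Emit:
send_rows(xyz=[[22,-31,0],[42,-60,0],[56,-80,0],[62,-88,0],[63,-90,8],[63,-90,20],[63,-90,30],[63,-90,30],[63,-90,30],[63,-90,30]], dr=[[0,0,0],[0,0,0],[0,0,0],[0,0,0],[0,0,0],[0,0,0],[0,0,0],[0,0,0],[0,0,0],[0,0,0]])

```text
time: 21.18
position: [0.6272, 0.1876, 0.1309]
tool_rot: [3.066, 0.68, -0.001]
ft_force: [-1.1, 0.1, -0.1]
grip_width: 0.737
grip_force: 0.0
```

```bash
python3 - <<'E'
from h import *
s=get_state();print(s["time"],s["position"],s["tool_rot"],rel((.6275,.189,.0266)))
a=cv2.resize(get_image("side")[120:330,170:420,::-1],None,fx=2.4,fy=2.4);cv2.imwrite("pics/c5.png",a)
E
```

```text
21.1833 [0.6272094  0.18755459 0.13090003] [ 3.06636476e+00  6.80183236e-01 -5.10956995e-04] [  0.9  -1.3 104.3]
```

View pics/c5.png

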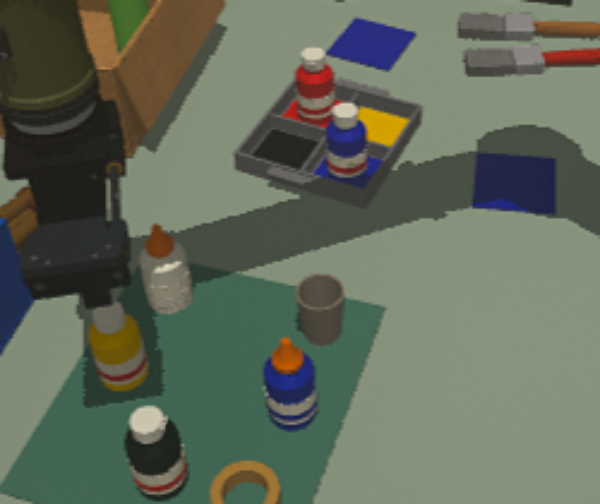

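Red and blue stand upright in their own compartments, and the gripper is over yellow (105,320).

Emit:
send_rows(xyz=[[0,0,12],[0,0,28],[0,0,45],[0,0,62],[0,0,77],[0,0,89],[0,0,98],[0,0,103],[0,0,104],[0,0,104]], dr=[[0,0,0],[0,0,0],[0,0,0],[0,0,0],[0,0,0],[0,0,0],[0,0,0],[0,0,0],[0,0,0],[0,0,0]])

```text
time: 22.07
position: [0.6271, 0.1894, 0.0271]
tool_rot: [-3.066, -0.684, -0.0]
ft_force: [-0.0, 0.0, 0.2]
grip_width: 0.739
grip_force: 0.0
```

Emit:
send_rows(xyz=[[0,0,0],[0,0,0],[0,0,0],[0,0,0],[0,0,0],[0,0,0],[0,0,0],[0,0,0],[0,0,0],[0,0,0]], dr=[[0,0,0],[0,0,0],[0,0,0],[0,0,0],[0,0,0],[0,0,0],[0,0,0],[0,0,0],[0,0,0],[0,0,0]], jaw=35)

```text
time: 22.9
position: [0.6278, 0.1887, 0.0278]
tool_rot: [3.066, 0.683, 0.002]
ft_force: [1.2, -3.1, 7.0]
grip_width: 0.522
grip_force: 20.0
```

Emit:
send_rows(xyz=[[0,0,-8],[0,0,-25],[0,0,-55],[0,0,-85],[0,0,-115],[-6,6,-132],[-22,21,-140],[-44,43,-140],[-68,66,-140],[-92,89,-140]], dr=[[0,0,0],[0,0,0],[0,0,0],[0,0,0],[0,0,0],[0,0,0],[0,0,0],[0,0,0],[0,0,0],[0,0,0]])

```text
time: 23.73
position: [0.5797, 0.0687, 0.1661]
tool_rot: [-3.065, -0.686, 0.003]
ft_force: [1.1, -0.6, -2.1]
grip_width: 0.521
grip_force: 20.0
```

Emit:
send_rows(xyz=[[-24,23,0],[-49,47,0],[-74,71,0],[-99,96,0],[-124,120,0],[-149,144,0],[-174,168,0],[-197,190,0],[-212,206,0],[-220,213,0]], dr=[[0,0,0],[0,0,0],[0,0,0],[0,0,0],[0,0,0],[0,0,0],[0,0,0],[0,0,0],[0,0,0],[0,0,0]])

```text
time: 24.57
position: [0.47, -0.2202, 0.166]
tool_rot: [-3.068, -0.675, 0.004]
ft_force: [0.0, 0.6, -0.7]
grip_width: 0.522
grip_force: 20.0
```

Emit:
send_rows(xyz=[[0,0,0],[0,0,0],[0,0,0],[0,0,6],[0,0,18],[0,0,30],[0,0,36],[0,0,40],[0,0,40],[0,0,40]], dr=[[0,0,0],[0,0,0],[0,0,0],[0,0,0],[0,0,0],[0,0,0],[0,0,0],[0,0,0],[0,0,0],[0,0,0]])

```text
time: 25.4
position: [0.4728, -0.2165, 0.1268]
tool_rot: [-3.066, -0.684, 0.001]
ft_force: [-0.4, 0.9, -1.2]
grip_width: 0.519
grip_force: 20.0
```

```bash
python3 - <<'E'
from h import *
s=get_state();print(s["time"],s["position"],s["grip_width"],rel((.4728,-.2167,.0312)))
E
```

```text
25.4 [ 0.47275343 -0.21654329  0.12675736] 0.5193248266110372 [-0.   0.2 95.6]
```

Emit:
send_rows(xyz=[[0,0,12],[0,0,28],[0,0,44],[0,0,58],[0,0,70],[0,0,79],[0,0,86],[0,0,90],[0,0,92],[0,0,92]], dr=[[0,0,0],[0,0,0],[0,0,0],[0,0,0],[0,0,0],[0,0,0],[0,0,0],[0,0,0],[0,0,0],[0,0,0]])

```text
time: 26.23
position: [0.4729, -0.2167, 0.035]
tool_rot: [3.066, 0.684, 0.0]
ft_force: [0.4, 0.3, -1.2]
grip_width: 0.521
grip_force: 20.0
```

Emit:
send_rows(xyz=[[0,0,1],[0,0,2],[0,0,3],[0,0,3.5],[0,0,3.5],[0,0,3.5],[0,0,3.5],[0,0,3.5],[0,0,3.5],[0,0,3.5]], dr=[[0,0,0],[0,0,0],[0,0,0],[0,0,0],[0,0,0],[0,0,0],[0,0,0],[0,0,0],[0,0,0],[0,0,0]])

```text
time: 27.07
position: [0.473, -0.2168, 0.0317]
tool_rot: [3.066, 0.684, 0.0]
ft_force: [0.2, -0.8, 1.0]
grip_width: 0.519
grip_force: 20.0
```

Emit:
send_rows(xyz=[[0,0,0],[0,0,0],[0,0,0],[0,0,0],[0,0,0],[0,0,0],[0,0,-5],[0,0,-20],[0,0,-40],[0,0,-60]], dr=[[0,0,0],[0,0,0],[0,0,0],[0,0,0],[0,0,0],[0,0,0],[0,0,0],[0,0,0],[0,0,0],[0,0,0]], jaw=64)

```text
time: 27.9
position: [0.4724, -0.2164, 0.0922]
tool_rot: [-3.065, -0.684, 0.001]
ft_force: [0.5, -0.0, 0.9]
grip_width: 0.736
grip_force: 0.0
```

Emit:
send_rows(xyz=[[0,0,-25],[5,-7,-50],[22,-33,-65],[44,-66,-70],[66,-99,-70],[88,-132,-70],[110,-166,-70],[132,-199,-70],[154,-232,-70],[176,-265,-70]], dr=[[0,0,0],[0,0,0],[0,0,0],[0,0,0],[0,0,0],[0,0,0],[0,0,0],[0,0,0],[0,0,0],[0,0,0]])

```text
time: 28.73
position: [0.5196, 0.0998, 0.1623]
tool_rot: [3.065, 0.683, 0.002]
ft_force: [0.7, 0.3, -0.7]
grip_width: 0.738
grip_force: 0.0
```

Emit:
send_rows(xyz=[[22,-33,0],[44,-66,0],[66,-99,0],[86,-130,0],[99,-150,0],[106,-160,5],[106,-160,15],[106,-160,25],[106,-160,30],[106,-160,30]], dr=[[0,0,0],[0,0,0],[0,0,0],[0,0,0],[0,0,0],[0,0,0],[0,0,0],[0,0,0],[0,0,0],[0,0,0]])

```text
time: 29.57
position: [0.547, 0.285, 0.1294]
tool_rot: [3.065, 0.68, -0.005]
ft_force: [-0.4, -0.3, -0.6]
grip_width: 0.736
grip_force: 0.0
```

```bash
python3 - <<'E'
from h import *
s=get_state();print(s["time"],s["position"],s["tool_rot"],rel((.548,.288,.0266)))
a=cv2.resize(get_image("side")[120:330,170:420,::-1],None,fx=2.4,fy=2.4);cv2.imwrite("pics/c6.png",a)
E
```

```text
29.5667 [0.54699458 0.28499725 0.12939715] [ 3.06494769  0.67957974 -0.00532202] [  2.6  -2.4 102.8]
```

View pics/c6.png

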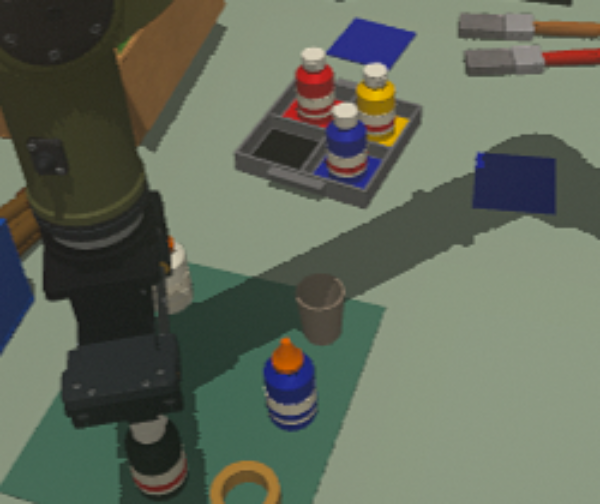

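Three bottles are placed upright, and the gripper is over black (150,430).

Emit:
send_rows(xyz=[[0,0,8],[0,0,20],[0,0,38],[0,0,56],[0,0,73],[0,0,87],[0,0,98],[0,0,103],[0,0,104],[0,0,104]], dr=[[0,0,0],[0,0,0],[0,0,0],[0,0,0],[0,0,0],[0,0,0],[0,0,0],[0,0,0],[0,0,0],[0,0,0]])

```text
time: 30.45
position: [0.5477, 0.288, 0.0276]
tool_rot: [-3.066, -0.684, -0.0]
ft_force: [-0.3, -0.5, 0.4]
grip_width: 0.737
grip_force: 0.0
```

Emit:
send_rows(xyz=[[0,0,0],[0,0,0],[0,0,0],[0,0,0],[0,0,0],[0,0,0],[0,0,0],[0,0,0],[0,0,0],[0,0,0]], dr=[[0,0,0],[0,0,0],[0,0,0],[0,0,0],[0,0,0],[0,0,0],[0,0,0],[0,0,0],[0,0,0],[0,0,0]], jaw=35)

```text
time: 31.28
position: [0.5483, 0.2877, 0.0282]
tool_rot: [3.066, 0.683, 0.002]
ft_force: [0.1, -2.2, 6.3]
grip_width: 0.523
grip_force: 20.0
```

Emit:
send_rows(xyz=[[0,0,-8],[0,0,-25],[0,0,-55],[0,0,-85],[0,0,-115],[-4,8,-132],[-13,30,-140],[-26,62,-140],[-40,96,-140],[-54,130,-140]], dr=[[0,0,0],[0,0,0],[0,0,0],[0,0,0],[0,0,0],[0,0,0],[0,0,0],[0,0,0],[0,0,0],[0,0,0]])

```text
time: 32.12
position: [0.5528, 0.1468, 0.1673]
tool_rot: [-3.065, -0.687, 0.001]
ft_force: [1.3, -1.2, -0.8]
grip_width: 0.523
grip_force: 20.0
```

Emit:
send_rows(xyz=[[-14,34,0],[-28,67,0],[-42,101,0],[-56,135,0],[-70,169,0],[-84,203,0],[-97,235,0],[-107,259,0],[-112,272,0],[-114,276,0]], dr=[[0,0,0],[0,0,0],[0,0,0],[0,0,0],[0,0,0],[0,0,0],[0,0,0],[0,0,0],[0,0,0],[0,0,0]])

```text
time: 32.95
position: [0.5673, -0.1537, 0.1668]
tool_rot: [-3.067, -0.677, 0.002]
ft_force: [-0.1, 0.2, -1.5]
grip_width: 0.525
grip_force: 20.0
```

Emit:
send_rows(xyz=[[0,0,0],[0,0,0],[0,0,0],[0,0,0],[0,0,0],[0,0,6],[0,0,14],[0,0,20],[0,0,20],[0,0,20]], dr=[[0,0,0],[0,0,0],[0,0,0],[0,0,0],[0,0,0],[0,0,0],[0,0,0],[0,0,0],[0,0,0],[0,0,0]])

```text
time: 33.78
position: [0.5673, -0.1509, 0.1466]
tool_rot: [-3.065, -0.684, 0.002]
ft_force: [0.0, 0.4, -1.4]
grip_width: 0.522
grip_force: 20.0
```

```bash
python3 - <<'E'
from h import *
s=get_state();print(s["time"],s["position"],s["grip_width"],rel((.5682,-.1507,.0317)))
E
```

```text
33.7833 [ 0.56732496 -0.15094057  0.14657862] 0.5218388508074087 [  1.    0.3 114.9]
```

Emit:
send_rows(xyz=[[0,0,12],[0,0,30],[0,0,48],[0,0,66],[0,0,82],[0,0,95],[0,0,104],[0,0,109],[0,0,111],[0,0,111]], dr=[[0,0,0],[0,0,0],[0,0,0],[0,0,0],[0,0,0],[0,0,0],[0,0,0],[0,0,0],[0,0,0],[0,0,0]])

```text
time: 34.62
position: [0.5681, -0.151, 0.0365]
tool_rot: [3.066, 0.684, 0.0]
ft_force: [0.8, 0.5, -1.2]
grip_width: 0.518
grip_force: 20.0
```

Emit:
send_rows(xyz=[[0,0,1],[0,0,2],[0,0,3],[0,0,3.5],[0,0,4],[0,0,4],[0,0,4],[0,0,4],[0,0,4],[0,0,4]], dr=[[0,0,0],[0,0,0],[0,0,0],[0,0,0],[0,0,0],[0,0,0],[0,0,0],[0,0,0],[0,0,0],[0,0,0]])

```text
time: 35.45
position: [0.568, -0.1511, 0.0326]
tool_rot: [3.066, 0.684, 0.0]
ft_force: [-0.4, -0.3, -1.4]
grip_width: 0.524
grip_force: 20.0
```

Emit:
send_rows(xyz=[[0,0,0],[0,0,0],[0,0,0],[0,0,0],[0,0,0],[0,0,0],[0,0,-5],[0,0,-20],[0,0,-40],[0,0,-60]], dr=[[0,0,0],[0,0,0],[0,0,0],[0,0,0],[0,0,0],[0,0,0],[0,0,0],[0,0,0],[0,0,0],[0,0,0]], jaw=64)

```text
time: 36.28
position: [0.5675, -0.1508, 0.0932]
tool_rot: [-3.066, -0.684, 0.001]
ft_force: [2.2, -0.0, -0.8]
grip_width: 0.731
grip_force: 0.0
```

Emit:
send_rows(xyz=[[0,0,-25],[0,0,-55],[0,0,-85],[-10,-30,-90],[-20,-60,-90],[-30,-90,-90],[-35,-120,-90],[-35,-150,-90],[-35,-160,-90],[-35,-160,-90]], dr=[[0,0,0],[0,0,0],[0,0,0],[0,0,0],[0,0,0],[0,0,0],[0,0,0],[0,0,0],[0,0,0],[0,0,0]])

```text
time: 37.12
position: [0.4677, -0.0184, 0.1833]
tool_rot: [3.063, 0.691, 0.001]
ft_force: [-0.5, -0.4, -0.0]
grip_width: 0.734
grip_force: 0.0
```

```bash
python3 - <<'E'
from h import *
a=get_image("side")[90:350,150:430,::-1]; b=get_image("top")[90:250,130:450,::-1]
a=cv2.resize(a,None,fx=1.4,fy=1.4); b=cv2.resize(b,None,fx=1.25,fy=1.25)
c=np.zeros((400,800,3),np.uint8); c[:a.shape[0],:a.shape[1]]=a; c[:b.shape[0],400:]=b[:,:400]
cv2.imwrite("pics/c7.png",c)
E
```

```text
(no output)
```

View pics/c7.png

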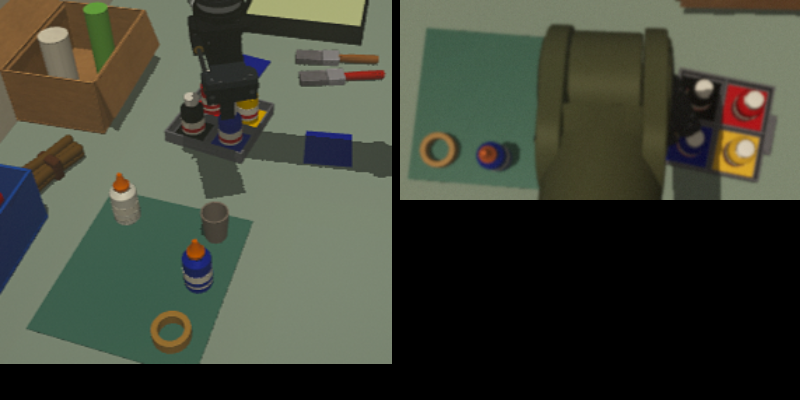

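All four bottles stand upright in the compartments of their own colour (top crop: black (703,90), red (752,103), blue (692,143), yellow (740,148)). Both glue bottles are where they were, and the gripper is clear. I'll hand it in.

```bash
python3 -c "
from bench import *
print(close_job())"
```

```text
the job is handed in; nothing more can be done
None
```

The red, blue, yellow and black paint bottles stand upright in their colour-matched caddy compartments, both glue bottles are still where they were, and the job is handed in at about 37 s.

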